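Refit a flight on the sorting belt

ROBOT

A 7-joint arm with a two-finger parallel gripper is mounted at the origin on the work surface. World frame = base frame: x ahead of the robot, y to its left, z up, the work surface at z = 0. Lengths are in m, angles in rad, forces in N, time in s.
With the tool pointing down it reaches from about 0.4 to 0.925 m from the base axis. Payload 4.1 kg.
Tool frame: the origin (TCP) lies at the very end of the fingers, on their centre line; the grasp point (between the pads) lies 19 mm behind it; z points along the fingers, y is the direction in which the jaws open and shut (so a half turn about z gives the same grasp; the last joint's range is limited). The gripper opens to 85 mm and grips with 20 to 120 N. Pads are 22 mm wide; open, the fingers measure 114 mm over their backs; the gripper's body (76 mm by 85 mm) begins 54 mm behind the grasp point. The pads swing forward as they close: fully open they stand 13 mm farther back than shut.
Start: joints at [-1.223, 0.398, 0.045, 1.537, -0.019, 1.207, -0.051], TCP at [0.281, 0.586, 0.231] pointing down, gripper open.
Joint ranges: [-2.82, 2.82], [-0.49, 2.23], [-1.37, 1.46], [0, 2.46], [-1.36, 4.5], [0.23, 2], [-2.94, 2.94]. Speed limits (rad/s): [2.57, 2.57, 3.14, 3.14, 3.14, 3.14, 3.14].

INTERFACE

Orientations are given as a unit quaternion [w, x, y, z].
In Python, from plant import monitor, vision, order, find_in gives the robot as it stands. The module is installed in compiled form; this text tells all that it offers.
- The arm moves only by the tool play_rows, never from a script. Its argument "deltas" is a list of rows, each a list of 3 entries, a list of its own where there are three numbers: the shift along the world's x, y, z in m, then the turn about the world's z in degrees, then the finger opening in m, from 0 to 0.0854. A call has 1 to 20 rows; each row shifts and turns the commanded pose from where the row before left it; what a row does not reach is not made up. A row lasts 1/8 s, in which the tool goes at most 62.5 mm and 10.7 degrees, less where a joint would pass 70% of its speed; a pose out of reach is approached as far as the arm can. A call is refused whole if a number of a shift passes 0.0625 or a number of a turn 10.7, either way. A call with a gripper value outside its range is refused whole. The fingers move at their own pace and stop on an object; "force" is the grip in N (left out, the last holds). Time passes only in rows, so rows that do not move let the fingers close. It gives the time, the measured TCP pose, the force and the opening at its end, in the units of the state.
- monitor.read_state(): the state, without advancing time (a new reading comes with each control period).
- vision.grab_frame(name): name is "scene" or "top"; returns the picture (480x640x3 uint8, blue, green, red); there is no depth.
- vision.camera_model(name): a dict with "intrinsics" (3x3 intrinsics, pixels), "cam_to_world" (4x4, takes a point from camera to world coordinates). Camera axes: x right, y down, z forward; pixel columns grow to the right and rows downward; lengths in m; the calibration is good to about 2 mm. A picture is of the moment at which its call begins. camera_model takes no time and is no camera call.
- order.sign_off(): hands the job in, once; it reports no verdict.
Trained networks look in the newest picture that a camera, given by its name, has taken for a name from the list of things; names that differ only in an ending like _2 or _b are one class to them, and where a whole thing is asked for, a point or a joint stands for the part that bears it (a point fixed in the world has none). Each returns a list of dicts, best first, with "conf" (0 to 1); they miss things now and then, are a little off and sometimes report something else, mostly with a low value. They report only what shows in the picture. A call takes as long as a camera call. They do not tell look-alikes from the thing itself.
- find_in(label, camera): "extent" ([left, top, width, height] in pixels, round what is visible of it).
The state is a dict: "t": time; "q": joint angles; "joint_velocities": joint speeds; "joint_torque": joint torques, N m; "ee_pos": TCP position; "tool_rot": TCP orientation; "force": force on the tool from outside, world axes, zero at the start; "moment": the same for the moment, N m; "gripper_width": finger opening in m.
Only numpy, scipy, OpenCV 4.12 (cv2) and the standard library are available. Lean on these libraries where they do the work, as an engineer would, in place of code of your own. Each camera call takes 0.05 s, during which the arm holds its last target. There are 200 camera calls.

TASK

The food bank's sorting belt has lost a flight. Press the red stop button fully in, stand the cans that are left on the belt upright in the cardboard tray, drop the blue flight module into the gap in the belt and thread the two yellow hinge rods right through the knuckles, one along each edge of the module, with their heads against the belt's edge on the same side as the heads of its other rods. Only when all that is done, twist the stop button clockwise until it is fully out again; leave the other things on the bench alone.

Things in the scene. Friction and masses are not known exactly. Their poses are not given: they have to be found in the camera images.
- conveyor: Fixed bench conveyor, grey modular belt 147 mm wide, 420 long, along its x; belt surface 124 mm up. Origin on the bench under the gap's middle, z up. Yellow heads of its other rods line the -y edge. Side frame lies below 91 mm, inside the belt's edge. In the gap the belt's hinge knuckles, 27 mm wide at y = -60, 0, 60 mm, stand round the rod lines x = -25 and 25 mm. Gear motor at the +x +y corner.
- slot (a point): Middle of the gap on the slider bed, 105 mm above the bench: the module's origin lies here when seated. Play 2.5 mm along x, 3 mm along y each way.
- bore_near (a point): Mouth of the hinge line nearer the robot (conveyor x = -25 mm), centre of the hole in the belt's -y edge, 114.5 mm above the bench. The rod enters along the conveyor's +y. Holes are 12.5 mm square.
- bore_far (a point): Mouth of the other hinge line (conveyor x = +25 mm), likewise.
- module: Loose blue flight module, 160 g, flight up. Origin: centre of underside. Plate 28 (x) x 147 (y) x 19 mm; on each long edge two knuckles 27 mm wide at y = -30, 30 mm reach to x = 33.5 mm, with 12.5 mm square holes along y at x = -25, 25 mm, 9.5 mm up. The flight to grip is 10 mm thick (x), 80 wide (y), 19 to 69 mm above the underside. Both ways round alike.
- rod_stand: Fixed black stand whose two notched rails (tops 45 mm high, prongs to 53 mm, at y = -40 and 40 mm, each 8 mm thick and 130 mm long along x) carry the rods at x = -32 and 32 mm along its y. Origin at the centre of its underside.
- rod_a: Loose yellow plastic hinge rod, 22 g, 9 mm in diameter, round nose; axis along its y. Origin on the axis at the shoulder under the head; nose at y = +155 mm; head 17 mm in diameter, from y = 0 to -7 mm. Starts in the stand, axis 49.5 mm up. Home when the shoulder meets the belt's edge at a bore mouth (it then lies about 1.8 mm below the hole's centre). Either rod fits either line.
- rod_b: The second hinge rod, the same.
- stop_box: Fixed yellow control box 80 x 80 x 60 mm high, origin at the centre of its underside, with the red stop button upright in the middle of its top.
- stop_top (a point): Top centre of the red mushroom head (40 mm in diameter, 16 mm thick, slightly domed), 100 mm above the bench when out and 92 mm when in. The black stem below it is 22 mm thick, with a 36 mm collar 5 mm high on the box.
- stop_push (a joint): How far the button is pressed in, m: 0 out, 0.008 fully in. Needs about 6 N at first, 11 N at the end; stays in where it is left.
- stop_turn (a joint): Turn of the head, rad, coupled to the push: 0 out, 0.7 fully in (it turns anticlockwise seen from above while pressed). Twisting the head 0.7 rad clockwise seen from above raises it the 8 mm and resets it; the head rises as it turns.
- tray: Fixed low cardboard tray, 115 (x) x 250 (y) x 25 mm high, walls and floor 5 mm; origin at the centre of its underside. Room for three cans in a row along its y.
- can_a: Food can with a red label, 64 mm in diameter, 50 mm high, 190 g, origin at the centre of its underside. Starts standing on the belt; may be absent.
- can_b: Food can with a green label, the same size; may be absent.
- can_c: Food can with an orange label, the same size; may be absent.
- wrench: Bystander: wrench lying on the bench.
- driver: Bystander: screwdriver lying on the bench.
- jar: Bystander: jar 70 mm in diameter, 85 mm high.
Not all that is in view belongs to the job. Leave any green look-alike of the rod_a alone.

How it is judged:
On the way, in this order (a step that is already met when the one before it is completed fails the run):
1. the stop button is pressed fully in (value of joint stop_push above 0.0065 m), for 0.2 s.
2. with the stop still in, the cans stand in the tray, the module is seated and both rods are home (distance between module and slot below 0.006 m and angle between module's own z axis and vertical below 0.05 rad and ((distance between rod_a and bore_near below 0.006 m and angle between the y axis of each of rod_a, rod_b and the y axis of conveyor, either way round below 0.05 rad and distance between rod_b and bore_far below 0.006 m) or (distance between rod_b and bore_near below 0.006 m and angle between the y axis of each of rod_b, rod_a and the y axis of conveyor, either way round below 0.05 rad and distance between rod_a and bore_far below 0.006 m)) and x of can_a in the frame of tray between -0.04 and 0.04 m and y of can_a in the frame of tray between -0.095 and 0.095 m and height (world z) of each of can_a, can_b, can_c below 0.012 m and angle between each of can_a, can_b, can_c's own z axis and vertical below 0.1 rad and x of can_b in the frame of tray between -0.04 and 0.04 m and y of can_b in the frame of tray between -0.095 and 0.095 m and x of can_c in the frame of tray between -0.04 and 0.04 m and y of can_c in the frame of tray between -0.095 and 0.095 m and value of joint stop_push above 0.005 m), for 0.2 s.
3. the stop button is twisted out (value of joint stop_push below 0.0015 m), for 0.2 s.
At the end, for the whole second after the job is handed in: Stop button out (within 1.5 mm); cans upright (0.1 rad) on the tray floor; module within 6 mm of the slot and level (0.05 rad); one rod in each hinge line, shoulder within 6 mm of the bore mouth, within 0.05 rad of the belt's y axis; all at rest (distance between module and slot below 0.006 m and angle between module's own z axis and vertical below 0.05 rad and ((distance between rod_a and bore_near below 0.006 m and angle between the y axis of each of rod_a, rod_b and the y axis of conveyor, either way round below 0.05 rad and distance between rod_b and bore_far below 0.006 m) or (distance between rod_b and bore_near below 0.006 m and angle between the y axis of each of rod_b, rod_a and the y axis of conveyor, either way round below 0.05 rad and distance between rod_a and bore_far below 0.006 m)) and x of can_a in the frame of tray between -0.04 and 0.04 m and y of can_a in the frame of tray between -0.095 and 0.095 m and height (world z) of each of can_a, can_b, can_c below 0.012 m and angle between each of can_a, can_b, can_c's own z axis and vertical below 0.1 rad and x of can_b in the frame of tray between -0.04 and 0.04 m and y of can_b in the frame of tray between -0.095 and 0.095 m and x of can_c in the frame of tray between -0.04 and 0.04 m and y of can_c in the frame of tray between -0.095 and 0.095 m and linear speed of each of can_a, can_b, can_c, module, rod_a, rod_b below 0.03 m/s and value of joint stop_push below 0.0015 m); the robot touches nothing.
It fails at once if a bystander (wrench, screwdriver, jar) is moved by more than 3 cm (distance of any of wrench, driver, jar from where it was at the start of the episode above 0.03 m).
Of can_a, can_b, can_c only 1 to 3 are there at a start; the rules pass over those that are not, and their reading is None.
At some moment in a run one of can_a, can_b, can_c may be knocked a few centimetres aside while the robot is not near it.
It also fails if it takes over 210 s, if anything falls off the work surface, if the arm or the gripper's body presses on something with over 40 N, if the wrist force passes 120 N, or if a joint passes its speed limit or range.

## Working session

There is one attempt and no reset: what is moved stays moved. The work goes in short steps, Python scripts to look and compute and a tool call to move; the robot and the scene stay as the last step left them, time stands still between calls to the robot, and variables do not carry over. Pictures are saved under pics/ and viewed, about 12 in all and at most 16, crops included, and the job is handed in when it is done.

Besides the shell and the picture viewer there is one more tool, called as a command line: name --argument value ..., lists and objects as JSON in quotes. play_rows: Moves the arm, as the interface text tells. Its arguments: {"type":"object","properties":{"deltas":{"type":"array","items":{"type":"array"}},"force":{"type":"number"}},"required":["deltas"]}

```bash
mkdir -p pics; ls
python3 - <<'E'
from plant import monitor,vision,find_in
import cv2,numpy as np
s=monitor.read_state()
print({k:np.round(v,3) for k,v in s.items()})
for c in("scene","top"):
    im=vision.grab_frame(c);cv2.imwrite(f"pics/{c}0.png",im)
    m=vision.camera_model(c);print(c,np.round(m["intrinsics"],1).tolist(),np.round(m["cam_to_world"],4).tolist())
    for l in["conveyor","module","rod_stand","rod_a","stop_box","stop_top","tray","can_a","can_b","can_c","wrench","driver","jar"]:
        print(l,[(round(d["conf"],2),[round(float(x)) for x in d["extent"]]) for d in find_in(l,c)][:4])
print(monitor.read_state()["t"])
E
```

```text
pics
{'t': np.float64(0.0), 'q': array([-1.223,  0.399,  0.045,  1.538, -0.019,  1.207, -0.051]), 'joint_velocities': array([ 0.   , -0.001, -0.001,  0.002, -0.001,  0.001,  0.001]), 'joint_torque': array([ 0.0000e+00, -4.7513e+01,  1.3650e+00, -2.5422e+01,  1.2000e-02,
        1.0000e-02,  0.0000e+00]), 'ee_pos': array([0.281, 0.586, 0.23 ]), 'tool_rot': array([-0.   ,  0.221,  0.975, -0.001]), 'force': array([-0.1  , -0.143, -0.403]), 'moment': array([-0.019,  0.004,  0.011]), 'gripper_width': np.float64(0.085)}
scene [[434.6, 0.0, 317.1], [0.0, 434.6, 237.5], [0.0, 0.0, 1.0]] [[0.2424, 0.7671, -0.5939, 1.0959], [0.9701, -0.1972, 0.1413, -0.2511], [-0.0087, -0.6105, -0.792, 0.8482], [0.0, 0.0, 0.0, 1.0]]
conveyor [(0.78, [307, 165, 222, 206])]
module [(0.56, [218, 203, 61, 35])]
rod_stand [(0.94, [209, 255, 66, 68]), (0.26, [201, 283, 75, 28])]
rod_a [(0.84, [202, 284, 72, 28]), (0.83, [106, 304, 75, 31]), (0.53, [198, 260, 74, 21])]
stop_box [(0.97, [432, 153, 38, 49])]
stop_top [(0.44, [447, 155, 12, 10])]
tray [(0.82, [435, 208, 113, 52]), (0.67, [147, 204, 73, 41]), (0.46, [429
[... 367 characters left out ...]
], [0.0112, -0.0705, -0.9975, 1.7876], [0.0, 0.0, 0.0, 1.0]]
conveyor [(0.89, [194, 129, 113, 180]), (0.62, [167, 289, 15, 16]), (0.17, [156, 274, 40, 36])]
module [(0.7, [342, 280, 48, 27]), (0.49, [168, 287, 13, 16])]
rod_stand [(0.7, [358, 204, 44, 48])]
rod_a [(0.7, [425, 212, 54, 17]), (0.55, [356, 206, 57, 12]), (0.53, [358, 233, 51, 9])]
stop_box [(0.74, [196, 132, 115, 179])]
stop_top [(0.64, [166, 287, 15, 17])]
tray [(0.85, [126, 206, 86, 50])]
can_a [(0.74, [261, 187, 25, 25])]
can_b [(0.74, [261, 187, 25, 25])]
can_c [(0.74, [261, 187, 25, 25])]
wrench [(0.65, [343, 159, 30, 45])]
driver [(0.77, [398, 293, 50, 24])]
jar [(0.75, [156, 163, 28, 25]), (0.51, [165, 288, 16, 14])]
1.4
```

View images.

```bash
python3 -c "
import cv2
a=cv2.imread('pics/top0.png')[110:350,90:510];cv2.imwrite('pics/top0c.png',cv2.resize(a,None,fx=1.9,fy=1.9,interpolation=cv2.INTER_CUBIC))
a=cv2.imread('pics/scene0.png')[130:400,90:570];cv2.imwrite('pics/scene0c.png',cv2.resize(a,None,fx=1.66,fy=1.66,interpolation=cv2.INTER_CUBIC))"
```

```text
(no output)
```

View pics/top0c.png

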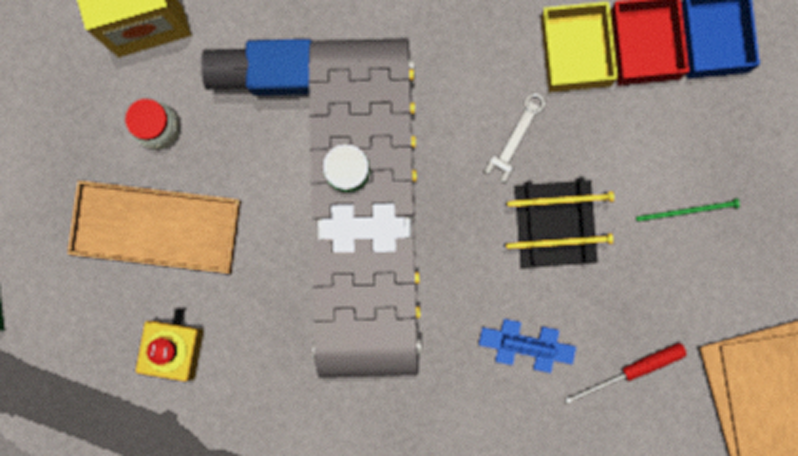

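View pics/scene0c.png

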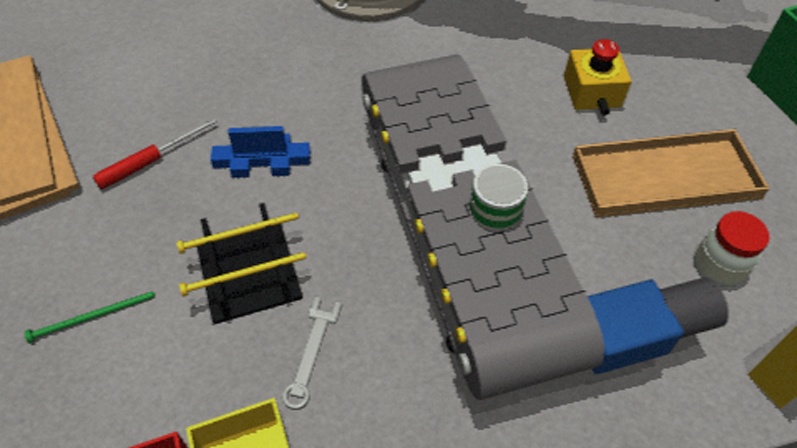

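The top crop shows one can (green label, crop 345,167) on the belt. The gap is white (365,228), the motor is at top left, and rod heads line the right (-y) edge. The two yellow rods are in the stand (560,200 and 560,242). Possible mix-ups:
- **Rods:** the green stick (688,211) is a look-alike.
- **Button:** the red head on the yellow box (160,350) is the right one. The jar lid (148,118) and the sign (138,30) are not.
- **Module:** it is at (527,345). The blue bin and the motor are not.
- **Tray:** it is at (154,227). The cardboard at bottom right is not.

Next I fit poses from silhouettes.

```bash
cat > h.py <<'E'
import cv2,numpy as np
from scipy.optimize import minimize
from plant import vision,monitor
U=4
CAM={c:vision.camera_model(c) for c in("scene","top")}
def proj(c,P):
    m=CAM[c];T=np.linalg.inv(m["cam_to_world"]);p=(T[:3,:3]@np.atleast_2d(P).T+T[:3,3:]);q=m["intrinsics"]@p
    return (q[:2]/q[2]).T
def ray(c,u,v,z):
    m=CAM[c];d=m["cam_to_world"][:3,:3]@np.linalg.inv(m["intrinsics"])@[u,v,1];o=m["cam_to_world"][:3,3]
    return o+d*(z-o[2])/d[2]
def box(x0,x1,y0,y1,z0,z1): return np.array([[x,y,z] for x in(x0,x1) for y in(y0,y1) for z in(z0,z1)])/1e3
A=np.linspace(0,2*np.pi,24)
def cyl(x,y0,y1,z,r): return np.vstack([np.c_[x+r*np.cos(A),0*A+y,z+r*np.sin(A)] for y in(y0,y1)])/1e3
def vcyl(z0,z1,r): return np.vstack([np.c_[r*np.cos(A),r*np.sin(A),0*A+z] for z in(z0,z1)])/1e3
def place(P,p):
    c,s=np.cos(p[2]),np.sin(p[2]);return P@np.array([[c,s,0],[-s,c,0],[0,0,1]])+[p[0],p[1],0]
def mask(im,lo,hi,roi,ch=None):
    x,y,w,h=roi;a=cv2.resize(im[y:y+h,x:x+w],None,fx=U,fy=U,interpolation=cv2.INTER_CUBIC)
    return cv2.inRange(cv2.cvtColor(a,cv2.COLOR_BGR2HSV),lo,hi)
def render(c,parts,p,roi):
    x,y,w,h=roi;m=np.zeros((h*U,w*U),np.uint8)
    for P in parts:
        q=(proj(c,place(P,p))-[x,y]+.5)*U-.5
        cv2.fillConvexPoly(m,np.round(cv2.convexHull(q.astype(np.float32))*16).astype(np.int32),255,cv2.LINE_8,4)
    return m
def fit(parts,p0,obs,rot=True):
    """obs: list of (cam,mask,roi)"""
    def f(p):
        p=p if rot else [p[0],p[1],p0[2]]
        return sum((cv2.GaussianBlur(render(c,parts,p,r),(9,9),0).astype(float)-cv2.GaussianBlur(m,(9,9),0)).__abs__().sum()/max(1,m.sum(dtype=float)) for c,m,r in obs)
    b=None
    for st in(.015,.004):
        x=p0 if b is None else b.x
        S=np.array([x,np.add(x,[st,0,0]),np.add(x,[0,st,0]),np.add(x,[0,0,st*8])])
        b=minimize(f,x,method="Nelder-Mead",options=dict(initial_simplex=S,xatol=1e-5,fatol=1e-5,maxiter=200))
    return b.x,b.fun
MOD=[box(-14,14,-73.5,73.5,0,19),box(-5,5,-40,40,19,69)]+[box(-33.5,33.5,y-13.5,y+13.5,0,19) for y in(-30,30)]
ROD=[cyl(0,0,150,49.5,4.5),cyl(0,0,155,49.5,2),cyl(0,-7,0,49.5,8.5)]
HEADS=[cyl(x,-80.5,-73.5,112.7,8.5) for x in(-125,-75,75,125,175) ]
BTN=[vcyl(84,100,20)]
TRAY=[box(-57.5,57.5,-125,125,0,25)]
CAN=[vcyl(124,174,32)]
E
python3 - <<'E'
from h import *
I={c:cv2.imread(f"pics/{c}0.png") for c in CAM}
Y=((20,110,90),(35,255,255));B=((105,120,40),(125,255,255));R1=((0,150,80),(8,255,255))
def run(n,parts,p0,hsv,rois,rot=True):
    obs=[(c,mask(I[c],*hsv,r),r) for c,r in rois.items()]
    for o in (obs,obs[:1],obs[1:]):
        x,f=fit(parts,p0,o,rot);print(n,[k[0] for k in o],np.round(x,4),round(f,3))
    for c,m,r in obs:
        cv2.imwrite(f"pics/m_{n}_{c}.png",cv2.merge([m,render(c,parts,x,r),m*0]))
def g(c,u,v,z):return ray(c,u,v,z)[:2]
for n,u,v,z in[("head",306.5,166.5,.113),("head",306.5,184.7,.113),("head",306.8,202.6,.113),("heads<gap",309.5,256.5,.113),("",309.5,274.5,.113),("toptop",306,148,.113),("can",271.5,199,.174),("btn",174,294.5,.1),("mod",367,291,.03),("tray",171,231,.025)]: print(n,np.round(g("top",u,v,z),3))
run("mod",MOD,[*g("top",367,291,.03),-.1],B,{"top":(330,270,75,45),"scene":(205,190,85,55)})
run("rod1",ROD,[*g("top",412,213.5,.05),.1],Y,{"top":(350,205,70,19),"scene":(190,282,95,36)})
run("rod2",ROD,[*g("top",411,235.5,.05),.1],Y,{"top":(350,226,70,20),"scene":(190,252,95,32)})
E
```

```text
head [ 0.725 -0.086]
head [ 0.673 -0.087]
head [ 0.623 -0.087]
heads<gap [ 0.473 -0.095]
 [ 0.423 -0.095]
toptop [ 0.777 -0.085]
can [0.625 0.006]
btn [0.368 0.28 ]
mod [ 0.376 -0.26 ]
tray [0.551 0.31 ]
mod ['top', 'scene'] [ 0.3756 -0.2613 -0.2053] 0.216
mod ['top'] [ 0.3744 -0.2619 -0.2044] 0.092
mod ['scene'] [ 0.3787 -0.2603 -0.2025] 0.069
rod1 ['top', 'scene'] [ 0.6036 -0.3833  0.08  ] 0.64
rod1 ['top'] [ 0.601  -0.3836  0.0722] 0.157
rod1 ['scene'] [ 0.6048 -0.3826  0.0751] 0.116
rod2 ['top', 'scene'] [ 0.5389 -0.3809  0.0774] 0.686
rod2 ['top'] [ 0.5371 -0.3815  0.0756] 0.15
rod2 ['scene'] [ 0.5405 -0.381   0.0713] 0.169
```

```bash
sed -i 's/(-125,-75,75,125,175)/(-125,-75,75,125,175,225)/' h.py
python3 - <<'E'
from h import *
I={c:cv2.imread(f"pics/{c}0.png") for c in CAM}
Y=((20,110,80),(35,255,255))
def run(n,parts,p0,hsv,rois,rot=True):
    obs=[(c,mask(I[c],*hsv,r),r) for c,r in rois.items()]
    out=[]
    for c,m,r in obs:
        x,f=fit(parts,p0,[(c,m,r)],rot);print(n,c,np.round(x,4),round(f,3))
        out.append(cv2.resize(cv2.merge([m,render(c,parts,x,r),m*0]),(390,290)))
    return np.hstack(out)
a=run("conv",HEADS,[.548,-.014,-.05],Y,{"top":(298,135,22,160),"scene":(305,185,75,160)})
b=run("btn",BTN,[.368,.28,0],((0,150,70),(8,255,255)),{"top":(160,280,28,28),"scene":(435,145,35,30)},False)
t=run("tray",TRAY,[.551,.31,-.1],((8,70,60),(19,255,255)),{"top":(115,195,110,70),"scene":(425,195,140,75)})
cv2.imwrite("pics/fits.png",np.vstack([a,t]))
for q in[(73,0),(232,0)]:pass
E
```

```text
conv top [ 0.5479 -0.015   0.0296] 0.324
conv scene [ 0.5496 -0.0132  0.0276] 0.285
btn top [0.3678 0.2809 0.0896] 0.553
btn scene [0.3701 0.283  0.0299] 0.734
tray top [ 0.5572  0.3133 -0.1178] 0.011
tray scene [ 0.5615  0.313  -0.1148] 0.044
```

View pics/fits.png

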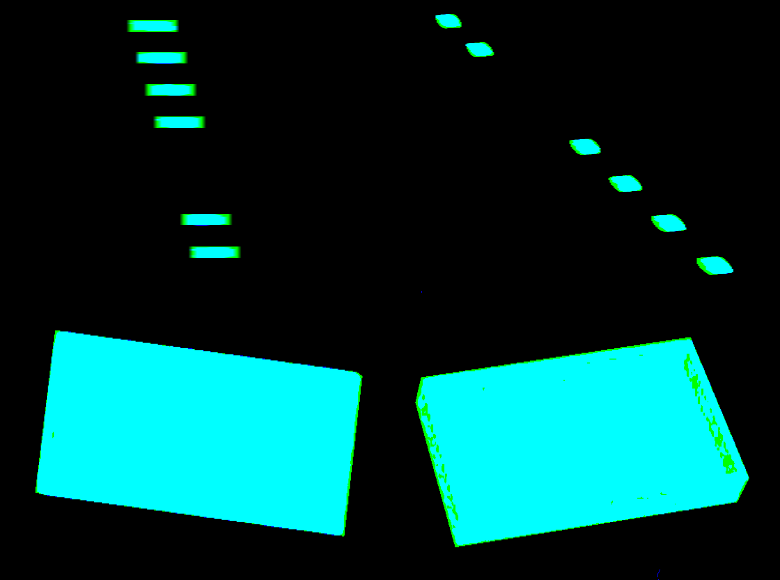

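The masks match the model (heads in the top row, tray in the bottom row). Conveyor is at about (0.549, -0.014) with yaw 1.6°, tray at about (0.559, 0.313) with yaw -6.7°. I'm moving now, starting with the button.

play_rows --deltas '[[[0.0147,-0.0507,0],3.1,0],[[0.0147,-0.0507,0],3.1,0],[[0.0147,-0.0507,0],3.1,0],[[0.0147,-0.0507,0],3.1,0],[[0.0147,-0.0507,0],3.1,0],[[0.0147,-0.0507,0],3.1,0],[[0,0,-0.05],0,0],[[0,0,-0.05],0,0],[[0,0,-0.015],0,0],[[0,0,0],0,0]]' --force 60

```text
t: 2.65
ee_pos: [0.369, 0.2821, 0.1163]
tool_rot: [-0.0, 0.061, 0.998, -0.0]
force: [0.5, -0.8, 0.7]
gripper_width: -0.0002
```

play_rows --deltas '[[[0,0,-0.012],0,0],[[0,0,-0.006],0,0],[[0,0,-0.004],0,0],[[0,0,-0.003],0,0],[[0,0,-0.001],0,0],[[0,0,0],0,0],[[0,0,0],0,0]]'

```text
t: 3.52
ee_pos: [0.3709, 0.2836, 0.0926]
tool_rot: [0.002, 0.061, 0.998, 0.002]
force: [0.1, -2.3, 10.7]
gripper_width: -0.0
```

play_rows --deltas '[[[0,0,-0.002],0,0],[[0,0,-0.001],0,0],[[0,0,0],0,0],[[0,0,0],0,0],[[0,0,0],0,0]]'

```text
t: 4.15
ee_pos: [0.3712, 0.2838, 0.0917]
tool_rot: [0.002, 0.061, 0.998, 0.002]
force: [-5.8, -5.0, 28.2]
gripper_width: 0.0001
```

play_rows --deltas '[[[0,0,0.04],0,0.0],[[0,0,0.06],0,0.0854],[[0,0,0.06],0,0.0854],[[0.0427,-0.046,0.002],0,0.0854],[[0.0427,-0.046,0],0,0.0854],[[0.0427,-0.046,0],0,0.0854],[[0.0427,-0.046,0],0,0.0854],[[0.0427,-0.046,0],0,0.0854],[[0.0427,-0.046,0],0,0.0854],[[0,0,-0.03],0,0.0854],[[0,0,0],0,0.0854]]'

```text
t: 5.52
ee_pos: [0.6227, 0.0071, 0.2171]
tool_rot: [-0.003, 0.061, 0.998, -0.0]
force: [-0.6, 0.3, -0.2]
gripper_width: 0.0851
```

```bash
cat > snap.py <<'E'
import sys
from h import *
# snap.py name cam x y w h ...  (crops, stacked side by side)
out=[];a=sys.argv[2:]
fr={c:vision.grab_frame(c) for c in set(a[0::5])}
for c,f in fr.items(): cv2.imwrite(f"pics/{sys.argv[1]}_{c}_full.png",f)
for i in range(0,len(a),5):
    x,y,w,h=map(int,a[i+1:i+5]);k=390/w;out.append(cv2.resize(fr[a[i]][y:y+h,x:x+w],(390,int(h*390/w)),interpolation=cv2.INTER_CUBIC))
H=max(o.shape[0] for o in out);cv2.imwrite(f"pics/{sys.argv[1]}.png",np.hstack([cv2.copyMakeBorder(o,0,H-o.shape[0],0,0,0) for o in out]))
E
python3 snap.py s1 top 210 140 130 130 scene 320 150 160 160
```

```text
(no output)
```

View pics/s1.png

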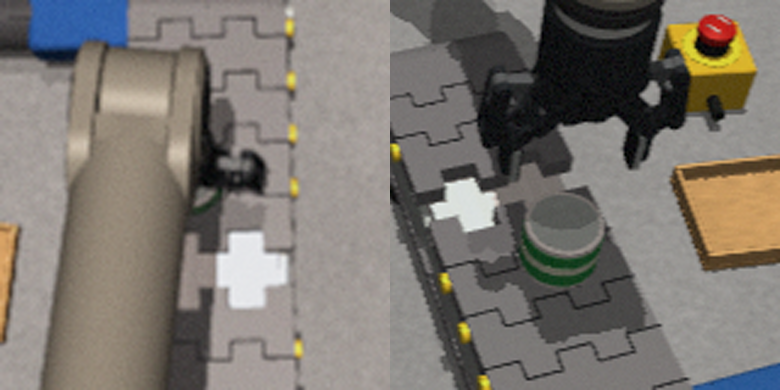

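The fingers straddle the can (scene view, around 565,240), so I can go down onto it.

play_rows --deltas '[[[0,0,-0.03],0,0.0854],[[0,0,-0.03],0,0.0854],[[0,0,-0.017],0,0.0854],[[0,0,0],0,0.0854],[[0,0,0],0,0.055],[[0,0,0],0,0.055],[[0,0,0],0,0.055],[[0,0,0],0,0.055]]' --force 40

```text
t: 6.62
ee_pos: [0.6256, 0.0075, 0.1444]
tool_rot: [0.002, 0.061, 0.998, 0.001]
force: [-0.3, -0.4, 6.4]
gripper_width: 0.063
```

play_rows --deltas '[[[0,0,0.02],0,0.055],[[0,0,0.04],0,0.055],[[0,0,0],0,0.055],[[0,0,0],0,0.055]]'

```text
t: 7.12
ee_pos: [0.6232, 0.0072, 0.2012]
tool_rot: [-0.001, 0.061, 0.998, -0.0]
force: [-0.4, -0.9, -1.8]
gripper_width: 0.0626
```

play_rows --deltas '[[[-0.0107,0.051,0],0,0.055],[[-0.0107,0.051,0],0,0.055],[[-0.0107,0.051,0],0,0.055],[[-0.0107,0.051,0],0,0.055],[[-0.0107,0.051,0],0,0.055],[[-0.0107,0.051,0],0,0.055],[[0,0,-0.05],0,0.055],[[0,0,-0.05],0,0.055],[[0,0,-0.05],0,0.055],[[0,0,-0.016],0,0.055],[[0,0,0],0,0.055],[[0,0,0],0,0.055]]'

```text
t: 8.62
ee_pos: [0.5616, 0.3139, 0.0383]
tool_rot: [0.002, 0.061, 0.998, 0.001]
force: [-0.0, 0.1, -2.4]
gripper_width: 0.0626
```

play_rows --deltas '[[[0,0,-0.008],0,0.055],[[0,0,-0.004],0,0.055],[[0,0,0],0,0.055],[[0,0,0],0,0.055]]'

```text
t: 9.12
ee_pos: [0.5602, 0.3135, 0.0254]
tool_rot: [0.0, 0.061, 0.998, 0.0]
force: [-2.4, -1.5, 5.2]
gripper_width: 0.0628
```

play_rows --deltas '[[[0,0,0],0,0.0854],[[0,0,0],0,0.0854],[[0,0,0],0,0.0854],[[0,0,0.05],0,0.0854],[[0,0,0.06],0,0.0854],[[0,0,0.06],0,0.0854],[[0,0,0.03],0,0.045]]'

```text
t: 10.0
ee_pos: [0.5616, 0.3137, 0.2285]
tool_rot: [0.002, 0.061, 0.998, 0.002]
force: [0.1, 0.2, -0.8]
gripper_width: 0.0697
```

play_rows --deltas '[[[-0.0153,-0.0479,0],-9.47,0.045],[[-0.0153,-0.0479,0],-9.47,0.045],[[-0.0153,-0.0479,0],-9.47,0.045],[[-0.0153,-0.0479,0],-9.47,0.045],[[-0.0153,-0.0479,0],-9.47,0.045],[[-0.0153,-0.0479,0],-9.47,0.045],[[-0.0153,-0.0479,0],-9.47,0.045],[[-0.0153,-0.0479,0],-9.47,0.045],[[-0.0153,-0.0479,0],-9.47,0.045],[[-0.0153,-0.0479,0],-9.47,0.045],[[-0.0153,-0.0479,0],0,0.045],[[-0.0153,-0.0479,0],0,0.045],[[0,0,-0.06],0,0.045],[[0,0,-0.04],0,0.045],[[0,0,0],0,0.045],[[0,0,0],0,0.045]]'

```text
t: 12.0
ee_pos: [0.3772, -0.2623, 0.1256]
tool_rot: [0.001, 0.775, 0.631, 0.0]
force: [0.4, -0.1, 0.0]
gripper_width: 0.0446
```

```bash
python3 snap.py s2 top 325 255 90 70 scene 190 170 110 85; python3 -c "
from plant import monitor;print(monitor.read_state())"
```

```text
{'t': 12.1, 'q': array([-0.27824123,  0.26959515,  0.91688558,  2.11135823, -0.27998584,
        0.87935953,  0.59771735]), 'joint_velocities': array([-0.00241551, -0.0033154 , -0.00044375,  0.00254612, -0.00451852,
       -0.00049877,  0.00349779]), 'joint_torque': array([ 1.01686316e-01, -2.29200268e+01,  5.24284288e+00, -1.99727672e+01,
        1.60385814e-02,  9.16407007e-03, -5.91286342e-03]), 'ee_pos': array([ 0.37788074, -0.26225602,  0.12616509]), 'tool_rot': array([0.00165007, 0.77529864, 0.63159147, 0.0012343 ]), 'force': array([-0.25539891, -0.03521125, -0.10777257]), 'moment': array([-0.00545686, -0.0115115 , -0.02727081]), 'gripper_width': 0.04489571301912382}
```

View pics/s2.png

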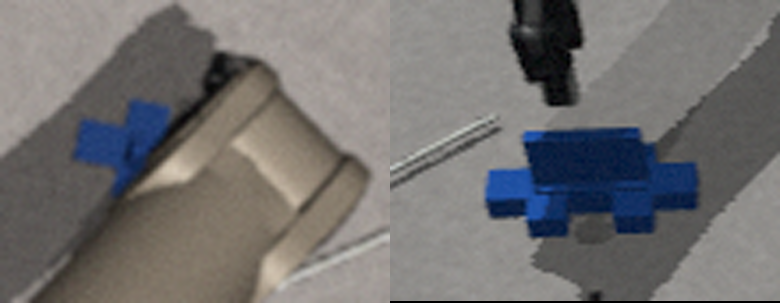

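play_rows --deltas '[[[0,0,-0.04],0,0.045],[[0,0,-0.04],0,0.045],[[0,0,-0.013],0,0.045],[[0,0,0],0,0.045],[[0,0,0],0,0.02],[[0,0,0],0,0],[[0,0,0],0,0],[[0,0,0],0,0],[[0,0,0],0,0]]' --force 60

```text
t: 13.22
ee_pos: [0.3776, -0.2621, 0.0326]
tool_rot: [0.001, 0.775, 0.631, 0.001]
force: [-0.6, -0.5, 7.2]
gripper_width: 0.0089
```

Run:
```python
from plant import monitor,vision
import numpy as np
P=[]
for i in range(4):
    vision.grab_frame("top");s=monitor.read_state();P.append(s["ee_pos"])
print(np.round(P,4),np.mean(P,0),s["tool_rot"],s["gripper_width"],s["force"])
```

```text
[[ 0.3776 -0.2621  0.0326]
 [ 0.3776 -0.2621  0.0326]
 [ 0.3776 -0.2621  0.0326]
 [ 0.3776 -0.2621  0.0326]] [ 0.37758593 -0.26211309  0.03259884] [0.00102981 0.77541822 0.63144654 0.00088659] 0.008866783863133873 [0.53326146 1.29850793 8.24636551]
```

play_rows --deltas '[[[0,0,0.03],0,0],[[0,0,0.06],0,0],[[0,0,0.06],0,0],[[0.0285,0.0413,0],2.2,0],[[0.0285,0.0413,0],2.2,0],[[0.0285,0.0413,0],2.2,0],[[0.0285,0.0413,0],2.2,0],[[0.0285,0.0413,0],2.2,0],[[0.0285,0.0413,0],2.2,0],[[0,0,0],0,0],[[0,0,0],0,0]]'

```text
t: 14.8
ee_pos: [0.5465, -0.0144, 0.1811]
tool_rot: [-0.0, 0.698, 0.716, -0.001]
force: [-0.5, -0.3, -2.0]
gripper_width: 0.0095
```

```bash
python3 snap.py s3 top 235 190 90 80 scene 320 140 130 115
python3 - <<'E'
from h import *
s=monitor.read_state();print(s["ee_pos"],s["tool_rot"],s["gripper_width"],s["force"])
z=s["ee_pos"][2]-.0326;print("bottom",z)
I=cv2.imread("pics/s3_scene_full.png");r=(320,120,130,130)
m=mask(I,(100,110,30),(128,255,255),r)
cv2.imwrite("pics/s3m.png",m)
M=[p+[0,0,z] for p in MOD]
print(fit(M,[.549,-.014,.028],[("scene",m,r)]))
low=[M[0],M[2],M[3]]
# ignore flight: pixels inside flight silhouette
def f(p):
    ig=render("scene",[M[1]],p,r)>0
    a=cv2.GaussianBlur(render("scene",low,p,r),(9,9),0).astype(float)-cv2.GaussianBlur(m,(9,9),0)
    a[cv2.dilate(ig.astype(np.uint8),np.ones((9,9)))>0]=0
    return abs(a).sum()/m.sum(dtype=float)
b=minimize(f,[.549,-.014,.028],method="Nelder-Mead",options=dict(initial_simplex=[[.549,-.014,.028],[.555,-.014,.028],[.549,-.02,.028],[.549,-.014,.07]],xatol=1e-5,fatol=1e-6));print("low",b.x,b.fun)
E
```

```text
[ 0.54637843 -0.01536446  0.18132323] [-8.94339176e-05  6.98673252e-01  7.15440843e-01 -2.83188774e-04] 0.009454176911508296 [ 0.00587483 -0.8749658  -2.07836378]
bottom 0.14872323289974038
(array([ 0.54809372, -0.01381882,  0.03216749]), np.float64(0.279897504639633))
low [ 0.54751314 -0.01325269  0.03145655] 0.03250154654433037
```

View pics/s3.png

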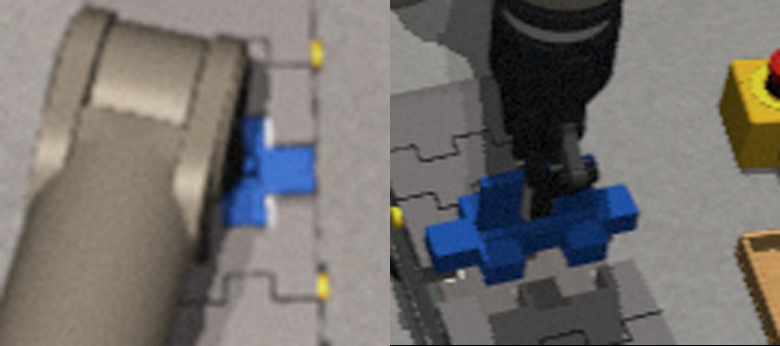

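The module hovers above the gap and needs about +2 mm in x. I'll correct that and lower it.

play_rows --deltas '[[[0.0021,0,-0.012],-0.2,0],[[0,0,-0.012],0,0],[[0,0,-0.006],0,0],[[0,0,-0.004],0,0],[[0,0,0],0,0],[[0,0,0],0,0]]'

```text
t: 15.65
ee_pos: [0.5497, -0.0138, 0.1476]
tool_rot: [0.0, 0.699, 0.715, 0.0]
force: [1.0, 0.4, -1.7]
gripper_width: 0.0091
```

play_rows --deltas '[[[0,0,-0.005],0,0],[[0,0,-0.004],0,0],[[0,0,-0.001],0,0],[[0,0,0],0,0],[[0,0,0],0,0]]'

```text
t: 16.27
ee_pos: [0.5494, -0.0137, 0.1376]
tool_rot: [-0.0, 0.699, 0.715, 0.0]
force: [-3.1, 0.5, 3.7]
gripper_width: 0.0091
```

play_rows --deltas '[[[0,0,0],0,0.03],[[0,0,0],0,0.04],[[0,0,0.0],0,0.04],[[0,0,0.05],0,0.04],[[0,0,0.05],0,0.04],[[0.0075,-0.0506,0],2.9,0.04],[[0.0075,-0.0506,0],0,0.04],[[0.0075,-0.0506,0],0,0.04],[[0.0075,-0.0506,0],0,0.04],[[0.0075,-0.0506,0],0,0.04],[[0.0075,-0.0506,0],0,0.04],[[0.0075,-0.0506,0],0,0.04],[[0,0,-0.06],0,0.04],[[0,0,-0.06],0,0.04],[[0,0,-0.03],0,0.04],[[0,0,0],0,0.04],[[0,0,0],0,0.04]]'

```text
t: 18.4
ee_pos: [0.6028, -0.369, 0.089]
tool_rot: [0.001, 0.681, 0.733, 0.0]
force: [0.1, 0.2, 1.4]
gripper_width: 0.0399
```

```bash
python3 snap.py s4 scene 180 235 110 90 top 225 170 100 80;  python3 -c "
from plant import monitor;s=monitor.read_state();print(s['ee_pos'],s['tool_rot'])"
```

```text
[ 0.60313722 -0.36912222  0.08982054] [2.05094581e-03 6.80649601e-01 7.32606165e-01 3.47396904e-04]
```

View pics/s4.png

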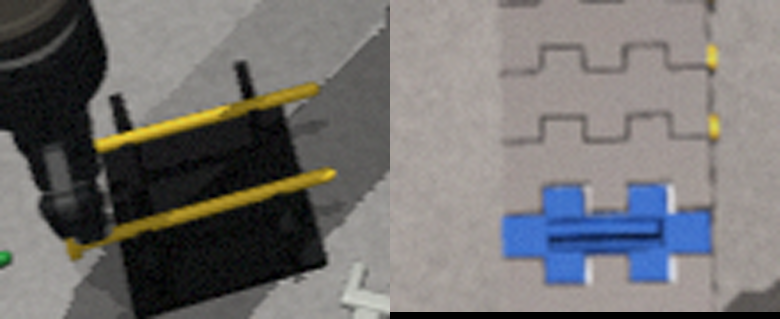

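The module is seated (blue cross in the gap, right panel) and the fingers are just behind the head of the +x rod. Gripping it.

play_rows --deltas '[[[-0.001,0.0015,-0.03],0,0.04],[[0,0,-0.024],0,0.04],[[0,0,0],0,0.04],[[0,0,0],0,0.02],[[0,0,0],0,0],[[0,0,0],0,0],[[0,0,0],0,0]]' --force 50

```text
t: 19.38
ee_pos: [0.6017, -0.3673, 0.0345]
tool_rot: [0.001, 0.681, 0.733, 0.0]
force: [0.9, -1.8, 3.3]
gripper_width: 0.007
```

play_rows --deltas '[[[0,0,0.03],0,0],[[0,0,0.04],0,0],[[0,0,0.05],0,0],[[0,0,0.016],0,0],[[0,0,0],0,0],[[0,0,0],0,0]]'

```text
t: 20.12
ee_pos: [0.6001, -0.3654, 0.1671]
tool_rot: [-0.002, 0.681, 0.733, -0.0]
force: [-0.1, -0.1, -0.4]
gripper_width: 0.0071
```

```bash
python3 snap.py s5 scene 180 195 150 120 top 320 170 130 100
cat > rodfit.py <<'E'
import sys
from h import *
# fit of held rod in 5 dof: shoulder x,y,z, yaw, pitch (nose up +), both cams
def RP(p):
    x,y,z,a,b=p;Y=np.array([-np.sin(a)*np.cos(b),np.cos(a)*np.cos(b),np.sin(b)]);X=np.array([np.cos(a),np.sin(a),0]);Z=np.cross(X,Y)
    R=np.c_[X,Y,Z];return [(Q-[0,0,.0495])@R.T+[x,y,z] for Q in ROD]
def rodfit(I,p0,rois,gap=(.003,.03)):
    obs=[(c,mask(I[c],(18,110,60),(36,255,255),r),r) for c,r in rois.items()]
    def f(p):
        t=0
        for c,m,r in obs:
            M=render(c,RP(p),[0,0,0],r)
            a=cv2.GaussianBlur(M,(9,9),0).astype(float)-cv2.GaussianBlur(m,(9,9),0)
            g=(IG[c]>0)&True;a[g]=0;t+=abs(a).sum()/m.sum(dtype=float)
        return t
    IG={}
    for c,m,r in obs: # ignore dark pixels (fingers) of the picture near the rod
        x,y,w,h=r;v=cv2.resize(I[c][y:y+h,x:x+w],None,fx=U,fy=U).max(2)
        IG[c]=cv2.dilate(((v<55)&(m==0)).astype(np.uint8),np.ones((5,5)))
    b=None
    for st in(.012,.004,.003):
        x=np.array(p0 if b is None else b.x,float);S=np.vstack([x]+[x+st*e for e in np.diag([1,1,1,5,5])])
        b=minimize(f,x,method="Nelder-Mead",options=dict(initial_simplex=S,xatol=1e-5,fatol=1e-5,maxiter=500))
    return b.x,b.fun
E
python3 - <<'E'
from rodfit import *
s=monitor.read_state();e=s["ee_pos"];print(e,s["tool_rot"],s["gripper_width"],s["force"])
I={c:cv2.imread(f"pics/s5_{c}_full.png") for c in CAM}
p0=[e[0]+.001,e[1]-.016,e[2]+.0145,.0735,0]
a=proj("top",RP(p0)[1]);b=proj("scene",RP(p0)[1])
def roi(q,m=14):
    l=np.floor(q.min(0)-m).astype(int);h=np.ceil(q.max(0)+m).astype(int);return (*l,*(h-l))
for R in({"top":roi(a),"scene":roi(b)},{"scene":roi(b)}):
    x,f=rodfit(I,p0,R);print(np.round(x,4),f)
E
```

```text
[ 0.60011679 -0.36553339  0.16705907] [-1.76778130e-03  6.80633501e-01  7.32621870e-01 -3.29643284e-04] 0.0069862047771054635 [ 0.72557377 -0.4508535  -0.61909251]
[ 0.6017 -0.3783  0.1795  0.0876 -0.0121] 1.9165575079796968
[ 0.6012 -0.3802  0.1787  0.0696  0.0109] 0.52514036664444
```

View pics/s5.png

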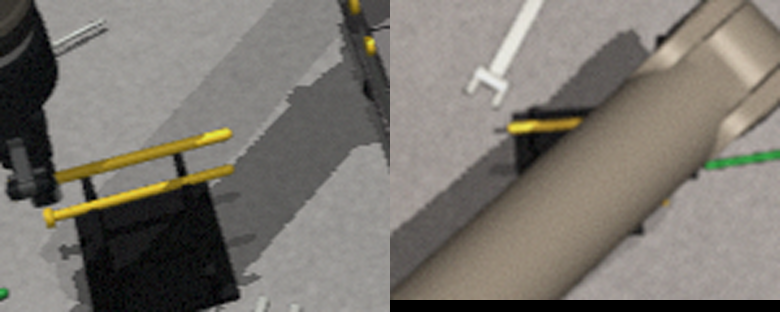

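play_rows --deltas '[[[-0.005,0.031,0],-1.3,0],[[-0.005,0.031,0],-1.3,0],[[-0.005,0.031,-0.02],0,0],[[-0.0049,0.0312,-0.02],0,0],[[0,0,-0.02],0,0],[[0,0,-0.008],0,0],[[0,0,0],0,0],[[0,0,0],0,0]]'

```text
t: 21.22
ee_pos: [0.5813, -0.2439, 0.1021]
tool_rot: [0.001, 0.698, 0.716, -0.0]
force: [-0.3, -0.4, -0.4]
gripper_width: 0.0072
```

```bash
python3 snap.py s6 scene 225 180 130 110 top 290 190 110 80
python3 - <<'E'
from rodfit import *
s=monitor.read_state();e=s["ee_pos"];print(e,s["tool_rot"],s["gripper_width"],s["force"])
I={c:cv2.imread(f"pics/s6_{c}_full.png") for c in CAM}
p0=[e[0],e[1]-.0155,e[2]+.015,.028,0]
def roi(q,m=9):
    l=np.floor(q.min(0)-m).astype(int);h=np.ceil(q.max(0)+m).astype(int);return (*l,*(h-l))
R={c:roi(proj(c,RP(p0)[1])) for c in("top","scene")}
for k in(["top","scene"],["scene"],["top"]):
    x,f=rodfit(I,p0,{c:R[c] for c in k});print(k,np.round(x,4),round(f,3))
E
```

```text
[ 0.58141353 -0.24335983  0.10213437] [8.14875952e-04 6.97509580e-01 7.16574962e-01 2.13972122e-04] 0.006723909051931607 [-0.91108239  1.00837797  0.35035875]
['top', 'scene'] [ 0.5804 -0.2585  0.1117  0.0292  0.0007] 2.289
['scene'] [ 0.585  -0.2591  0.1187  0.043  -0.0218] 0.181
['top'] [ 0.5808 -0.2549  0.1152  0.0375  0.0218] 2.122
```

View pics/s6.png

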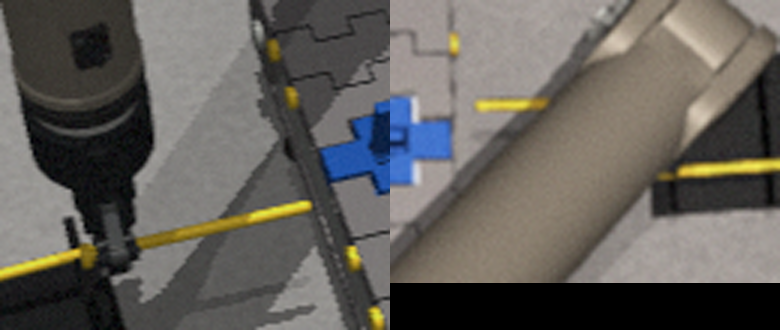

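```bash
cat > line.py <<'E'
import sys
from h import *
CV={"top":(.5479,-.0150,.0286),"scene":(.5496,-.0132,.0286)}
def line(pref,cx,roi):
    """perp. offset in px of held rod from the ideal line (conveyor x=cx mm, z=114.5) near the nose, with px per mm of x and z"""
    for c,r in roi.items():
        I=cv2.imread(f"pics/{pref}_{c}_full.png");m=mask(I,(18,110,60),(36,255,255),r)
        n,L,st,_=cv2.connectedComponentsWithStats(m);k=1+np.argmax(st[1:,4]);ys,xs=np.nonzero(L==k)
        P=np.c_[(xs+.5)/U-.5+r[0],(ys+.5)/U-.5+r[1]].astype(np.float32)
        vx,vy,x0,y0=cv2.fitLine(P,cv2.DIST_L2,0,.01,.01).ravel()
        g=lambda x,y,z:proj(c,place(np.array([[x,y,z]])/1e3,CV[c]))[0]
        a,b=g(cx,-95,114.5),g(cx,-195,114.5);d=(b-a)/np.linalg.norm(b-a);n_=np.array([-d[1],d[0]])
        v=np.array([vx,vy]);v*=np.sign(v@d);near=np.array([x0,y0])+v*((a-[x0,y0])@v)
        print(c,"off px",round(float((near-a)@n_),2),"per mm x",round(float((g(cx+1,-95,114.5)-a)@n_),3),"per mm z",round(float((g(cx,-95,115.5)-a)@n_),3),
          "angle err deg",round(np.degrees(float(np.cross(d,v))),2),"nose px along",round(float(((P-a)@d).min()),1),"mm/px",round(100/np.linalg.norm(b-a),2))
E
python3 -W ignore -c "
from line import *
line('s6',25,{'top':(308,210,25,18),'scene':(273,240,60,28)})"
```

```text
top off px -0.18 per mm x -0.358 per mm z -0.037 angle err deg 0.7 nose px along -1.0 mm/px 2.78
scene off px -0.28 per mm x -0.392 per mm z 0.275 angle err deg 0.21 nose px along -2.0 mm/px 2.09
```

Offsets from the bore line are about 0.5 mm in x and 0.3 mm in z, so I'm inserting gently.

play_rows --deltas '[[[-0.0008,0.01,0],0,0],[[-0.0003,0.01,0],0,0],[[-0.0003,0.01,0],0,0],[[-0.0003,0.01,0],0,0],[[0,0,0],0,0]]'

```text
t: 21.95
ee_pos: [0.5796, -0.2007, 0.1012]
tool_rot: [-0.0, 0.696, 0.718, 0.0]
force: [-0.7, -0.5, 0.6]
gripper_width: 0.0069
```

play_rows --deltas '[[[-0.0003,0.01,0],0,0],[[-0.0003,0.01,0],0,0],[[-0.0003,0.01,0],0,0],[[-0.0003,0.01,0],0,0],[[0,0,0],0,0]]'

```text
t: 22.58
ee_pos: [0.5783, -0.1608, 0.1012]
tool_rot: [-0.0, 0.696, 0.718, 0.0]
force: [1.1, -0.1, 1.0]
gripper_width: 0.0066
```

play_rows --deltas '[[[-0.0003,0.01,0],0,0],[[-0.0003,0.01,0],0,0],[[-0.0003,0.01,0],0,0],[[-0.0003,0.01,0],0,0],[[-0.0003,0.01,0],0,0],[[0,0,0],0,0]]'

```text
t: 23.32
ee_pos: [0.5768, -0.1109, 0.1012]
tool_rot: [-0.0, 0.696, 0.718, 0.0]
force: [-0.5, -0.1, -0.4]
gripper_width: 0.0069
```

play_rows --deltas '[[[-0.0003,0.009,0],0,0],[[0,0,0],0,0],[[0,0,0],0,0.03],[[0,0,0],0,0.03],[[0,0,0.04],0,0.03],[[0.0013,-0.045,0.0],0,0],[[0,0,0],0,0],[[0,0,-0.04],0,0],[[0,0,0],0,0]]'

```text
t: 24.45
ee_pos: [0.5752, -0.1469, 0.0987]
tool_rot: [-0.003, 0.697, 0.717, -0.002]
force: [-0.8, 0.4, 0.6]
gripper_width: -0.0004
```

```bash
python3 snap.py s7 scene 240 170 130 110 top 260 180 110 80; python3 -c "
from plant import monitor;s=monitor.read_state();print(s['ee_pos'],s['force'])"
```

```text
[ 0.57765509 -0.14811439  0.10158117] [-0.60133271 -0.23564013  0.25875732]
```

View pics/s7.png

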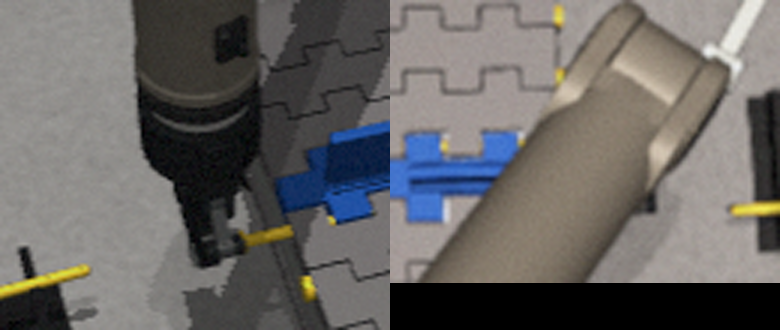

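The rod is through the first knuckles (yellow shows in the gaps at scene 330,220). The closed fingers sit behind its head.

play_rows --deltas '[[[-0.0003,0.01,0],0,0],[[-0.0003,0.01,0],0,0],[[-0.0003,0.008,0],0,0],[[-0.0002,0.006,0],0,0],[[0,0.003,0],0,0],[[0,0,0],0,0]]'

```text
t: 25.3
ee_pos: [0.5765, -0.111, 0.1013]
tool_rot: [-0.0, 0.697, 0.717, 0.0]
force: [-0.2, -0.5, -0.3]
gripper_width: 0.0
```

play_rows --deltas '[[[0,0.003,0],0,0],[[0,0.002,0],0,0],[[0,0.002,0],0,0],[[0,0,0],0,0],[[0,0,0],0,0]]'

```text
t: 25.92
ee_pos: [0.5765, -0.1046, 0.1013]
tool_rot: [0.0, 0.697, 0.717, -0.0]
force: [-0.3, -0.9, -0.4]
gripper_width: 0.0003
```

play_rows --deltas '[[[0,0.002,0],0,0],[[0,0.002,0],0,0],[[0,0.001,0],0,0],[[0,0,0],0,0],[[0,0,0],0,0]]'

```text
t: 26.55
ee_pos: [0.5765, -0.1045, 0.1015]
tool_rot: [0.003, 0.698, 0.716, -0.002]
force: [0.9, -9.5, -4.7]
gripper_width: 0.0001
```

play_rows --deltas '[[[0,-0.03,0],0,0],[[0,0,0.045],0,0.04],[[0,0,0.045],0,0.04],[[-0.0079,-0.0472,0],1.3,0.04],[[-0.0079,-0.0472,0],1.3,0.04],[[-0.0079,-0.0472,0],0,0.04],[[-0.0079,-0.0472,0],0,0.04],[[-0.0075,-0.047,0],0,0.04],[[0,0,-0.05],0,0.04],[[0,0,-0.05],0,0.04],[[0,0,0],0,0.04],[[0,0,0],0,0.04]]'

```text
t: 28.05
ee_pos: [0.5385, -0.3656, 0.0931]
tool_rot: [0.001, 0.681, 0.733, 0.0]
force: [1.1, -1.1, 1.0]
gripper_width: 0.0397
```

```bash
python3 snap.py s8 scene 180 225 110 90 top 250 180 80 70; python3 -c "
from plant import monitor;s=monitor.read_state();print(s['ee_pos'],s['tool_rot'])"
```

```text
[ 0.53895331 -0.36614613  0.09406651] [2.21986914e-03 6.80580012e-01 7.32670235e-01 4.95954987e-04]
```

View pics/s8.png

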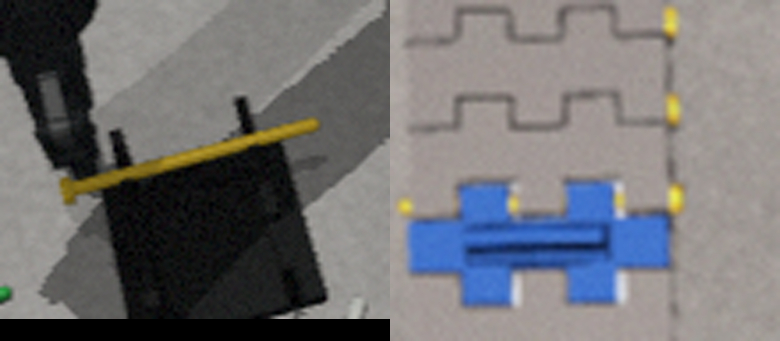

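The first rod is home: its head lines up with the others at the belt edge (675,197) and the nose shows at the far side (405,207). The fingers are over the second rod just behind its head.

play_rows --deltas '[[[-0.001,0.0005,-0.03],0,0.04],[[0,0,-0.028],0,0.04],[[0,0,0],0,0.04],[[0,0,0],0,0.02],[[0,0,0],0,0],[[0,0,0],0,0],[[0,0,0],0,0]]'

```text
t: 29.02
ee_pos: [0.5375, -0.3653, 0.0349]
tool_rot: [0.001, 0.681, 0.733, 0.0]
force: [0.1, 0.6, 6.6]
gripper_width: 0.0067
```

play_rows --deltas '[[[0,0,0.03],0,0],[[0,0,0.037],0,0],[[0,0,0],0,0],[[-0.0017,0.0301,0],-1.3,0],[[-0.0017,0.0301,0],-1.3,0],[[-0.0017,0.0301,0],0,0],[[-0.0016,0.0302,0],0,0],[[0,0,0],0,0],[[0,0,0],0,0]]'

```text
t: 30.15
ee_pos: [0.5293, -0.2446, 0.1]
tool_rot: [-0.0, 0.697, 0.717, -0.0]
force: [0.1, 0.1, -0.1]
gripper_width: 0.007
```

```bash
python3 snap.py s9 scene 225 160 130 110 top 290 200 110 80; python3 -W ignore -c "
from line import *
s=monitor.read_state();print(s['ee_pos'],s['tool_rot'],s['force'])
print(proj('top',[[.5265,-.10,.1145]]),proj('scene',[[.5265,-.10,.1145]]))
line('s9',-25,{'top':(309,228,25,18),'scene':(263,218,54,28)})"
```

```text
[ 0.52931413 -0.24540161  0.10024191] [ 2.55139025e-04  6.97721326e-01  7.16369125e-01 -4.04040044e-04] [0.23465533 0.86571331 1.19778597]
[[311.23982422 237.11510193]] [[323.99676265 228.87126796]]
top off px 0.5 per mm x -0.36 per mm z -0.026 angle err deg 1.09 nose px along -1.0 mm/px 2.77
scene off px -0.22 per mm x -0.367 per mm z 0.282 angle err deg 0.16 nose px along 3.4 mm/px 2.15
```

View pics/s9.png

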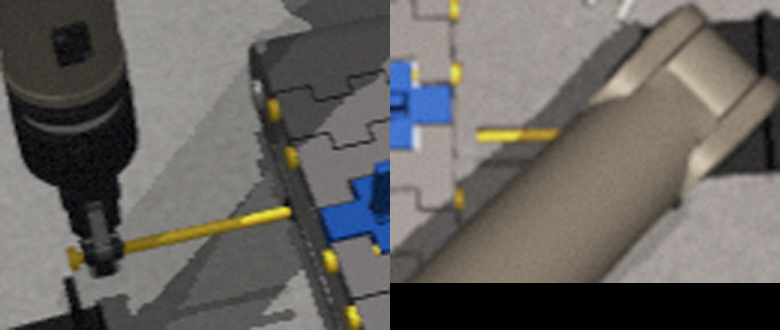

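Offsets here are about -1.2 mm in x and -2.3 mm in z. Correcting both and inserting.

play_rows --deltas '[[[0.0012,0,0.0022],0,0],[[-0.0003,0.008,0],0,0],[[-0.0003,0.01,0],0,0],[[-0.0003,0.01,0],0,0],[[-0.0003,0.01,0],0,0],[[0,0,0],0,0]]'

```text
t: 31.0
ee_pos: [0.53, -0.2045, 0.1024]
tool_rot: [-0.0, 0.696, 0.718, 0.0]
force: [0.1, -0.3, 0.3]
gripper_width: 0.007
```

play_rows --deltas '[[[-0.0003,0.01,0],0,0],[[-0.0003,0.01,0],0,0],[[-0.0003,0.01,0],0,0],[[-0.0003,0.01,0],0,0],[[0,0,0],0,0]]'

```text
t: 31.62
ee_pos: [0.5287, -0.1646, 0.1024]
tool_rot: [-0.0, 0.696, 0.718, 0.0]
force: [-0.3, -0.3, 0.7]
gripper_width: 0.0069
```

play_rows --deltas '[[[-0.0003,0.01,0],0,0],[[-0.0003,0.01,0],0,0],[[-0.0003,0.01,0],0,0],[[-0.0003,0.01,0],0,0],[[-0.0003,0.01,0],0,0],[[-0.0003,0.01,0],0,0],[[0,0,0],0,0]]'

```text
t: 32.5
ee_pos: [0.5267, -0.1044, 0.1023]
tool_rot: [-0.001, 0.697, 0.718, 0.0]
force: [-0.7, 1.6, -1.5]
gripper_width: 0.0067
```

play_rows --deltas '[[[0,0,0],0,0.03],[[0,0,0],0,0.03],[[0,0,0.04],0,0.03],[[0.0013,-0.045,0.0],0,0],[[0,0,0],0,0],[[0,0,-0.041],0,0],[[0,0,0],0,0],[[-0.0003,0.01,0],0,0],[[-0.0003,0.01,0],0,0],[[-0.0003,0.009,0],0,0],[[-0.0002,0.006,0],0,0],[[0,0.003,0],0,0],[[0,0,0],0,0]]'

```text
t: 34.12
ee_pos: [0.527, -0.1128, 0.1016]
tool_rot: [0.0, 0.697, 0.717, 0.0]
force: [-0.0, -0.7, -0.2]
gripper_width: -0.0001
```

play_rows --deltas '[[[0,0.003,0],0,0],[[0,0.002,0],0,0],[[0,0.002,0],0,0],[[0,0.002,0],0,0],[[0,0.001,0],0,0],[[0,0,0],0,0],[[0,0,0],0,0]]'

```text
t: 35.0
ee_pos: [0.5269, -0.106, 0.1016]
tool_rot: [0.002, 0.698, 0.716, -0.001]
force: [0.7, -5.9, -2.1]
gripper_width: -0.0
```

play_rows --deltas '[[[0,-0.03,0],0,0],[[0,0,0.06],0,0],[[0,0,0.06],0,0.06],[[-0.0176,0.046,0],3.5,0.065],[[-0.0176,0.046,0],3.5,0.065],[[-0.0176,0.046,0],3.5,0.065],[[-0.0176,0.046,0],3.5,0.065],[[-0.0176,0.046,0],3.5,0.065],[[-0.0176,0.046,0],3.5,0.065],[[-0.0176,0.046,0],3.5,0.065],[[-0.0176,0.046,0],3.5,0.065],[[-0.0172,0.046,0],3.5,0.065],[[0,0,-0.03],0,0.065],[[0,0,0],0,0.065],[[0,0,0],0,0.065]]'

```text
t: 36.88
ee_pos: [0.3694, 0.2805, 0.1922]
tool_rot: [0.0, 0.477, 0.879, 0.0]
force: [0.9, 0.2, 0.3]
gripper_width: 0.0649
```

```bash
python3 snap.py s10 scene 290 140 280 210 top 115 150 210 170
python3 - <<'E'
from h import *
s=monitor.read_state();print(s['ee_pos'],s['tool_rot'])
I={c:cv2.imread(f"pics/s10_{c}_full.png") for c in CAM}
M=[p+[0,0,.105] for p in MOD]
for c,r in{"top":(240,200,80,55),"scene":(320,185,110,75)}.items():
    m=mask(I[c],(100,110,30),(128,255,255),r);print("mod",c,fit(M,[.549,-.014,.028],[(c,m,r)]))
H=[cyl(x,-80.5,-73.5,112.7,8.5) for x in(-25,25)]
for c,r in{"top":(300,210,20,35),"scene":(323,210,40,50)}.items():
    for x in(-25,25):
        q=proj(c,place(np.array([[x,-77,112.7]])/1e3,{"top":(.5479,-.015,.0286),"scene":(.5496,-.0132,.0286)}[c]))[0];rr=(int(q[0])-8,int(q[1])-8,17,17)
        m=mask(I[c],(20,110,80),(35,255,255),rr);ys,xs=np.nonzero(m)
        R=render(c,[cyl(x,-80.5,-73.5,112.7,8.5)],{"top":(.5479,-.015,.0286),"scene":(.5496,-.0132,.0286)}[c],rr);yr,xr=np.nonzero(R)
        print("head",c,x,"seen-exp px",round((xs.mean()-xr.mean())/U,2),round((ys.mean()-yr.mean())/U,2),len(xs),len(xr))
E
```

```text
[0.36979431 0.28074221 0.19256196] [5.59818647e-05 4.77099572e-01 8.78848691e-01 9.86790764e-04]
mod top (array([ 0.54753191, -0.01344718,  0.02744547]), np.float64(0.08252327315743455))
mod scene (array([ 0.54685065, -0.01265465,  0.0683038 ]), np.float64(0.23775594299092262))
head top -25 seen-exp px 0.14 0.5 237 276
head top 25 seen-exp px 0.15 0.63 242 286
head scene -25 seen-exp px -0.29 0.1 500 585
head scene 25 seen-exp px -0.26 -0.01 546 631
```

View pics/s10.png

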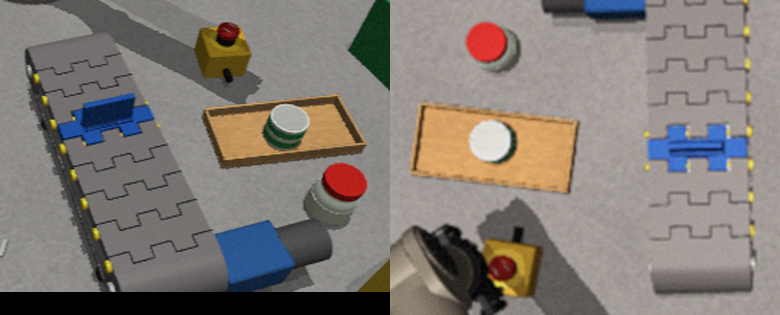

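Last check before the reset: heads sit within 0.6 px of the belt's rod line, the module is seated, and the can stands in the tray. Now gripping the button.

play_rows --deltas '[[[-0.0005,0.0012,-0.05],0,0.065],[[0,0,-0.045],0,0.065],[[0,0,-0.0245],0,0.065],[[0,0,0],0,0.065],[[0,0,0],0,0.035],[[0,0,0],0,0.03],[[0,0,0],0,0.03],[[0,0,0],0,0.03]]' --force 60

```text
t: 37.98
ee_pos: [0.3705, 0.2835, 0.0743]
tool_rot: [0.001, 0.476, 0.879, 0.003]
force: [0.6, -1.1, 5.5]
gripper_width: 0.0374
```

play_rows --deltas '[[[0,0,0.0014],-7,0.03],[[0,0,0.0014],-7,0.03],[[0,0,0.0014],-7,0.03],[[0,0,0.0014],-7,0.03],[[0,0,0.0014],-7,0.03],[[0,0,0.001],-7,0.03],[[0,0,0],-3,0.03],[[0,0,0],0,0.03],[[0,0,0],0,0.03]]'

```text
t: 39.1
ee_pos: [0.3702, 0.2835, 0.0823]
tool_rot: [-0.0, 0.775, 0.631, 0.002]
force: [-0.5, -0.2, 8.5]
gripper_width: 0.0369
```

```bash
python3 -c "
from plant import monitor;s=monitor.read_state();print(s['ee_pos'],s['tool_rot'],s['force'],s['moment'],s['gripper_width'])"
```

```text
[0.37016758 0.28347428 0.0822912 ] [-2.06324831e-04  7.75490585e-01  6.31355351e-01  2.17505577e-03] [-0.47442168 -0.21162857  8.5067879 ] [-0.26973231  0.01295303  0.63157723] 0.036903918908732264
```

play_rows --deltas '[[[0,0,0],3,0.05],[[0,0,0],0,0.065],[[0,0,0],0,0.065],[[0,0,0.04],0,0.065],[[0,0,0.06],0,0.065],[[0,0.04,0.06],0,0.065],[[-0.02,0.06,0],0,0.065],[[-0.02,0.06,0],0,0.065],[[-0.02,0.06,0],0,0.065],[[0,0,0],0,0.065],[[0,0,0],0,0.065]]'

```text
t: 40.48
ee_pos: [0.3094, 0.494, 0.2317]
tool_rot: [0.001, 0.76, 0.65, -0.0]
force: [-0.3, -1.2, 0.2]
gripper_width: 0.0649
```

```bash
python3 snap.py s11 scene 290 140 280 210 top 115 150 210 170
python3 - <<'E'
from h import *
I={c:cv2.imread(f"pics/{n}_{c}_full.png") if 0 else None for c in CAM for n in['']}
for n in("scene0","s10_scene_full","s11_scene_full"):
    im=cv2.imread(f"pics/{n}.png");m=mask(im,(0,150,60),(8,255,255),(435,140,40,30));ys,xs=np.nonzero(m);print(n,ys.min()/U+140,ys.mean()/U+140,ys.max()/U+140,xs.mean()/U+435)
a=proj("scene",[[.37,.283,.1]])-proj("scene",[[.37,.283,.092]]);print(a)
E
```

```text
scene0 153.5 159.83820754716982 166.5 454.696108490566
s10_scene_full 156.25 162.61945346320346 168.5 453.85335497835496
s11_scene_full 153.5 159.95962517353078 166.5 454.67457195742713
[[ 0.76275168 -2.38552209]]
```

View pics/s11.png

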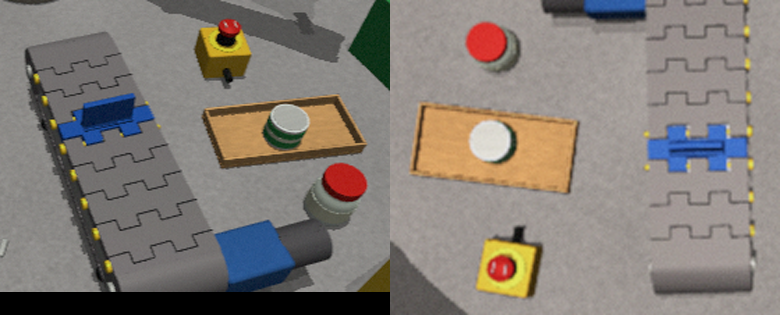

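The button is back at its starting height (mean row 159.96, against 159.84 at the start and 162.6 when pressed). The module, rods and can haven't moved, so I'm handing in.

```bash
python3 -c "
from plant import order;print(order.sign_off())"
```

```text
the job is handed in; nothing more can be done
None
```

I did every step of the job and handed it in at about 40 s of the 210 s allowed. The hand-in gives no verdict.

- **Stop button:** I pressed it until it bottomed out (28 N). After the last rod was home I twisted it about 45° clockwise to its stop. Its height in the last picture is within about 0.4 mm of where it started.
- **Can:** only the green-label can was on the belt. It stands upright in the middle of the tray.
- **Module:** it sits in the gap at bed height. The top camera puts it about 0.4 mm off in x and 1.5 mm in y.
- **Rods:** both are fully in from the -y side. Each stopped against the belt edge at the expected spot, and both heads line up with the belt's other rods within 0.6 px (about 1.7 mm).
- **Bystanders:** I never moved near the jar or screwdriver and passed well above the wrench. I did not measure their positions again at the end.

**Checks that disagreed:** the scene camera's silhouette fit of the seated module was poor (yaw 0.07 rad). I relied on the much better top-camera fit (0.027 rad, against 0.029 rad for the belt). The two cameras also differed by 2 to 4 mm on absolute x, so I lined up the module and rods by comparing them with the belt in the same picture.

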